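# Seat a photosensor in the lamp jig and hold the sprung shutter half closed

### The job

Pluck the tall sensor head from the pocket tray, stand it in the round nest of the test jig right down on its floor and let go of it. Then slide the jig's sprung shutter half-way along its travel by its upright handle, so that it covers half of the lamp window, and finish while still holding it there against the spring. Leave the short capacitors in their pockets and do not disturb the meter and the screwdriver.

Things in the scene. Friction and masses are not known exactly. Their poses are not given: they have to be found in the camera images.
- sensor_center (a point): Centre (half-way up, 28 mm above the foot) of the sensor head: loose upright metal cylinder 16 mm in diameter, 56 mm tall, about 30 g, with a glass band near its top; the tallest of the three parts in the tray. z along the cylinder. It stands in an 8 mm deep pocket, any of the three filled ones, so 48 mm show above the tray; grip its upper part.
- tray: Fixed grey plastic pocket tray, 60 mm (its x) by 210 mm (its y) and 14 mm high, with four 18 mm square pockets 8 mm deep in one row along its y axis at y = -75, -25, 25 and 75 mm (pocket floors 6 mm above the bench). Origin at the centre of its underside. Three pockets are filled, the one at y = 75 mm is empty.
- cap_a: Short capacitor, a loose cylinder 16 mm in diameter and 28 mm tall standing in a tray pocket (20 mm show above the tray); origin at the centre of its foot. To be left alone.
- cap_b: Second short capacitor, the same as cap_a, in another pocket. To be left alone.
- jig: Fixed jig: base plate 200 (x) by 220 (y) by 12 mm, origin under its centre. Nest at x=-60, y=0 mm. Lamp house 66 mm high at x=47 to 97, y=-40 to 40 mm, its 60 mm window facing the nest. Between them, at x=20 mm, the shutter slides along +y; end blocks up to 32 mm high at y=-100 and 100 mm. Marks on the base show start, half (the long one) and end of travel for the pointer at the shutter's foot.
- nest (a point): Centre of the nest's floor, 12 mm above the bench; axes as the jig's. The nest is a 44 mm square black block 10 mm high (top 22 mm above the bench) with a round upright hole 18 mm in diameter and 10 mm deep, mouth slightly chamfered. A seated sensor stands upright with its foot on this floor and its centre 28 mm above it.
- shutter (a joint): Travel of the shutter along the jig's +y, in m: 0 = at rest (window open), 0.03 = half travel (half of the 60 mm window covered), 0.06 = far stop. A spring pushes it back to 0: about 2 N at the start, 9 N at half travel, 15 N at the far stop.
- shutter_grip (a point): Point on the shutter's upright black handle, 89 mm above the bench, 20 mm below the handle's top; moves with the shutter, axes as the jig's. The handle is 12 mm thick along the jig's y, 20 mm along its x, 42 mm tall (67 to 109 mm above the bench). The dark steel blade below it is 6 mm thick and 60 mm long along the jig's y.
- meter: Bystander: loose orange multimeter lying on the bench, about 80 x 150 x 43 mm, origin under its centre.
- driver: Bystander: loose screwdriver about 160 mm long lying on the bench at the robot's right, outside the work; origin near the middle of its underside.
Not all that is in view belongs to the job. Leave any turquoise look-alike of the part that bears sensor_center alone.

How it is judged:
By the outcome, as a careful person would: the job done as asked, in the order asked, and still so for the second after the job is handed in, while the arm keeps its last pose, push and grip.
It also fails if it takes over 61 s, if anything falls off the work surface, if the arm or the gripper's body presses on something with over 40 N, if the wrist force passes 120 N, or if a joint passes its speed limit or range.

### The arm

A 7-joint arm with a two-finger parallel gripper is mounted at the origin on the work surface. World frame = base frame: x ahead of the robot, y to its left, z up, the work surface at z = 0. Lengths are in m, angles in rad, forces in N, time in s.
With the tool pointing down it reaches from about 0.425 to 0.825 m from the base axis. Payload 3.6 kg.
Tool frame: the origin (TCP) lies where the fingers leave the gripper's body, on its centre line; the fingertips stand 73 mm ahead of it and the grasp point (between the pads) lies 54 mm ahead of it; z points along the fingers, y is the line along which they close (so a half turn about z gives the same grasp; the last joint's range is limited). The gripper opens to 85 mm and grips with 20 to 120 N. Pads are 22 mm wide; open, the fingers measure 114 mm over their backs; the gripper's body (76 mm by 85 mm) begins 54 mm behind the grasp point. The pads swing forward as they close: fully open they stand 13 mm farther back than shut.
Start: joints at [1.31, 0.615, -0.013, 1.423, 0.008, 1.103, -0.04], TCP at [0.151, -0.632, 0.304] pointing down, gripper open.
Joint ranges: [-3.12, 3.12], [-0.3, 2.06], [-1.34, 1.32], [0.26, 2.42], [-1.36, 4.5], [0.01, 1.98], [-2.84, 2.84]. Speed limits (rad/s): [2.79, 2.79, 3.14, 3.14, 3.14, 3.14, 3.14].

### API

Orientations are given as a unit quaternion [x, y, z, w].
In Python, from station import arm, snapshot, camera_info, ticket gives the robot as it stands. Calls block until the motion is done:
- arm.movep(position, orientation): joint-space move of the TCP to a pose.
- arm.line_to(position, velocity=0.15, ori=None): straight line of the TCP; ori=None keeps the orientation; velocity is the mean speed in m/s.
- arm.move_j(angles): joint-space move.
- arm.move_gripper(opening, effort=None): opening from 0.0 (shut) to 1.0 (fully open); effort is the grip in N (None keeps the last); returns when the fingers have stopped.
- arm.pause(seconds).
- arm.ik(position, orientation): joint angles nearest the present ones, or None.
- snapshot(name): name is "scene" or "top" or "wrist"; returns the picture (400x640x3 uint8, blue, green, red); there is no depth.
- camera_info(name): a dict with "fx", "fy", "cx", "cy" (pixels), "R" (3x3) and "t" (3): a world point X has camera coordinates R X + t; the wrist camera has in their place "T_tool_cam" (4x4, takes a point from camera to tool coordinates, whose origin is the TCP and whose axes are the flange's). Camera axes: x right, y down, z forward; pixel columns grow to the right and rows downward; lengths in m; the calibration is good to about 2 mm. The wrist camera is an equidistant fisheye: a pixel r from the principal point sees the ray r / f radians off the axis. A picture is of the moment at which its call begins: read the wrist's pose just before it. camera_info takes no time and is no camera call.
A pose or a line that the arm cannot do raises arm.MotionError and nothing moves.
- ticket.finish_job(): hands the job in; it is judged then, once.
Readings, each from a call of its own:
- arm.read_time(): time.
- arm.read_joint_positions(): joint angles.
- arm.read_dq(): joint speeds.
- arm.read_effort(): joint torques, N m.
- arm.read_tool_pos(): TCP position.
- arm.read_eef_rot(): TCP orientation.
- arm.read_ft_force(): force on the tool from outside, world axes, zero at the start.
- arm.read_wrist_torque(): the same for the moment, N m.
- arm.read_opening(): opening from 0.0 (shut) to 1.0 (fully open).
- arm.read_finger_force(): force on a finger pad.
Only numpy, scipy, OpenCV 4.12 (cv2) and the standard library are available. Lean on these libraries where they do the work, as an engineer would, in place of code of your own. Each camera call takes 0.05 s, during which the arm holds its last target. There are 200 camera calls.

## Working session

There is one attempt and no reset: what is moved stays moved. The work goes in short steps, each a Python script; the robot and the scene stay as the last script left them, time stands still between calls to the robot, and variables do not carry over. Pictures are saved under pics/ and viewed, at most 10 in all, crops included, and the job is handed in when it is done.

```bash
mkdir -p pics; ls; python3 - <<'E'
from station import arm,snapshot,camera_info
import cv2
for n in("scene","top"):
    cv2.imwrite(f"pics/{n}0.png",snapshot(n)); print(n,camera_info(n))
print(camera_info("wrist"),arm.read_eef_rot(),arm.read_time())
E
```

```text
pics
scene {'fx': 397.98142132723905, 'fy': 397.98142132723905, 'cx': 318.53640794412223, 'cy': 198.07337112799678, 'R': array([[ 0.75694354,  0.65347636, -0.00226538],
       [ 0.5248716 , -0.61003417, -0.59360603],
       [-0.38928947,  0.44813721, -0.8047526 ]]), 't': array([-0.41459737, -0.34194032,  1.21512649])}
top {'fx': 363.5510128129896, 'fy': 363.5510128129896, 'cx': 317.99510690377804, 'cy': 202.96177212105488, 'R': array([[ 0.01811177, -0.99963124, -0.02023237],
       [-0.99480287, -0.01598904, -0.10055644],
       [ 0.10019586,  0.02194848, -0.99472562]]), 't': array([-0.10010905,  0.61445022,  0.75698365])}
{'fx': 309.70691628693146, 'fy': 309.70691628693146, 'cx': 318.7877810862187, 'cy': 198.90983089132226, 'T_tool_cam': array([[-1.50333807e-03, -9.45438953e-01, -3.25795835e-01,
         8.49893308e-02],
       [ 9.99998762e-01, -1.26980807e-03, -9.29447722e-04,
         7.97317423e-04],
       [ 4.65037900e-04, -3.25796829e-01,  9.45439691e-01,
        -7.06967148e-02],
       [ 0.00000000e+00,  0.00000000e+00,  0.00000000e+00,
         1.00000000e+00]])} [ 9.93115449e-01  1.17133755e-01 -1.33769582e-04 -1.17061317e-03] 0.1
```

View pics/scene0.png

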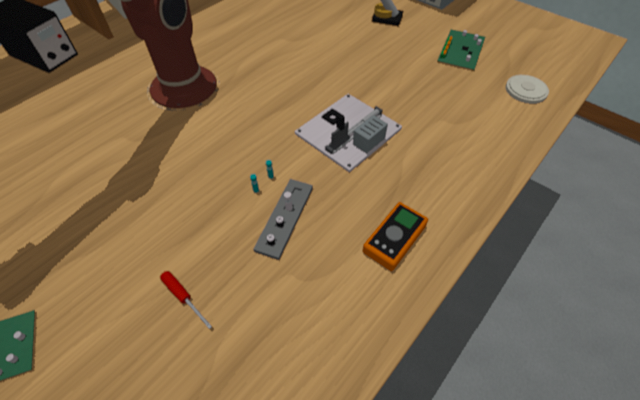

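View pics/top0.png

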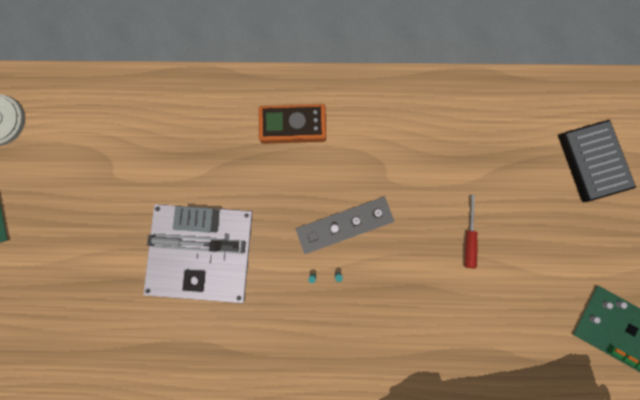

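The top view shows the jig at about (200,253), with its nest at (194,281) and the shutter handle near (230,246). The tray is at about (345,225) with parts at (334,229), (356,221) and (378,213), and its empty pocket is at (312,237). The turquoise look-alikes are at (312,278) and (338,276). I'll enlarge both views.

```bash
python3 - <<'E'
import cv2,numpy as np
t=cv2.imread("pics/top0.png");s=cv2.imread("pics/scene0.png")
a=cv2.resize(t[190:310,140:400],(780,360),interpolation=cv2.INTER_CUBIC)
b=cv2.resize(s[90:170,290:410],(360,240),interpolation=cv2.INTER_CUBIC)
c=cv2.resize(s[175:260,250:320],(294,240),interpolation=cv2.INTER_CUBIC)
o=np.zeros((600,780,3),np.uint8);o[:360]=a;o[360:,:360]=b;o[360:,380:674]=c
cv2.imwrite("pics/crop1.png",o)
E
```

```text
(no output)
```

View pics/crop1.png

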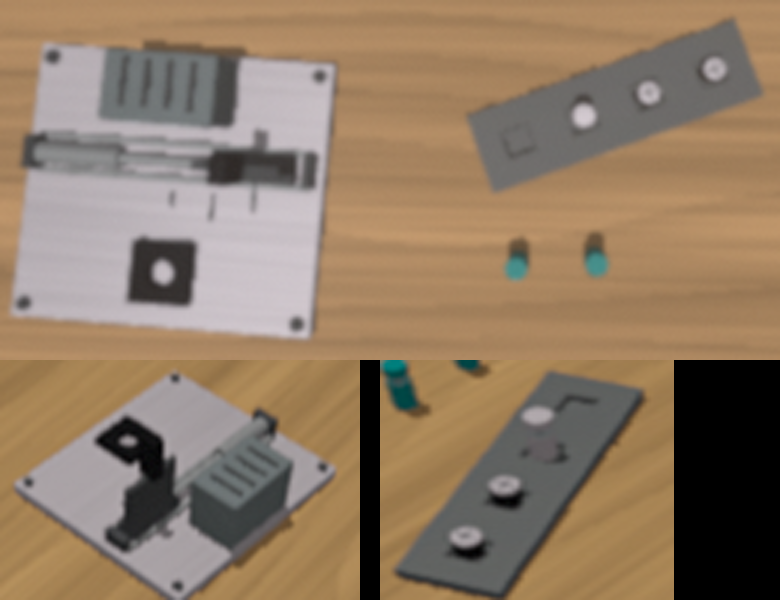

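The crop shows the bright sensor top at crop (583,116), in the pocket next to the empty one; its lean in the scene view confirms that it's the tall part. The nest hole is at crop (162,272) and the handle is near (225,167). Next I'll turn these into world points and move to look from close up.

```bash
cat > h.py <<'E'
import numpy as np,cv2
from scipy.spatial.transform import Rotation as Ro
from station import arm,snapshot,camera_info
def ray(name,uv,pose=None):
    c=camera_info(name);u=(uv[0]-c["cx"])/c["fx"];v=(uv[1]-c["cy"])/c["fy"]
    if name!="wrist":
        R=c["R"];return -R.T@c["t"],R.T@np.array([u,v,1.])
    r=np.hypot(u,v);d=np.array([u*np.sinc(r/np.pi),v*np.sinc(r/np.pi),np.cos(r)])
    p,q=pose;T=c["T_tool_cam"];R=Ro.from_quat(q).as_matrix()
    return R@T[:3,3]+p,R@T[:3,:3]@d
def hit(name,uv,z,pose=None):
    o,d=ray(name,uv,pose);return o+d*(z-o[2])/d[2]
def proj(X,pose):   # world point to wrist pixel
    c=camera_info("wrist");p,q=pose;T=c["T_tool_cam"]
    a=T[:3,:3].T@(Ro.from_quat(q).as_matrix().T@(np.array(X)-p)-T[:3,3])
    r=np.hypot(a[0],a[1]);k=c["fx"]*np.arctan2(r,a[2])/r
    return np.array([c["cx"]+k*a[0],c["cy"]+k*a[1]])
def wpic(fn):
    pose=(np.array(arm.read_tool_pos()),np.array(arm.read_eef_rot()));im=snapshot("wrist")
    cv2.imwrite(fn,im);np.savez(fn+".npz",p=pose[0],q=pose[1]);return im,pose
def load(fn):
    d=np.load(fn+".npz");return cv2.imread(fn),(d["p"],d["q"])
def down(yaw):  # tool y axis (closing) at world angle yaw, tool z down
    y=np.array([np.cos(yaw),np.sin(yaw),0]);z=np.array([0,0,-1.])
    return Ro.from_matrix(np.c_[np.cross(y,z),y,z]).as_quat()
E
python3 - <<'E'
from h import *
C=lambda x,y:(x/3+140-.33,y/3+190-.33)
P=lambda x,y,z:hit("top",C(x,y),z)[:2].round(4)
print("tray",[P(*c,.014) for c in((467,113),(735,18),(763,95),(494,191))])
print("sensor",P(583,116,.062),"caps",P(649,94,.034),P(713,69,.034),"empty",P(518,140,.006))
print("jig",[P(*c,.012) for c in((42,43),(337,64),(312,338),(10,315))])
print("nest",P(162,272,.012),P(162,272,.022),"handle",P(225,167,.109))
print("turq",P(516,268,.05),P(596,263,.05))
E
```

```text
tray [array([ 0.5631, -0.0404]), array([ 0.6362, -0.236 ]), array([ 0.5799, -0.2563]), array([ 0.5068, -0.0615])]
sensor [ 0.5609 -0.1242] caps [ 0.5782 -0.1717] [ 0.5968 -0.2171] empty [ 0.5441 -0.0779]
jig [array([0.6096, 0.2779]), array([0.5976, 0.0568]), array([0.3992, 0.0677]), array([0.4108, 0.2887])]
nest [0.4438 0.1791] [0.445  0.1755] handle [0.5225 0.1071]
turq [ 0.4559 -0.0798] [ 0.4605 -0.1348]
```

```bash
python3 - <<'E'
from h import *
ty=np.radians(21.2);jy=np.radians(86.9)
for n,p,y in(("sens",(.561,-.124,.22),ty),("pick",(.561,-.124,.1),ty),("nest",(.4444,.176,.22),jy),("place",(.4444,.176,.1),jy),("hand",(.5225,.107,.143),jy),("hand2",(.524,.137,.143),jy)):
    for k in(0,np.pi):
        q=arm.ik(p,down(y+k));print(n,k>0,None if q is None else np.round(q,2))
arm.movep((.561,-.124,.24),down(ty))
arm.move_gripper(1.0)
im,pose=wpic("pics/w1.png");print(arm.read_time(),pose, proj((.561,-.124,.062),pose))
E
```

```text
sens False [ 0.5   0.64 -0.51  1.74  0.4   0.87  0.18]
sens True [ 0.    0.61  0.28  1.75 -0.22  0.81 -2.39]
pick False [ 0.44  0.8  -0.42  1.82  0.53  0.63  0.07]
pick True [-0.01  0.79  0.31  1.84 -0.4   0.58 -2.22]
nest False [ 0.21  0.65 -0.98  1.99  0.71  0.88  0.36]
nest True [-0.15  0.49 -0.39  2.    0.28  0.7  -2.34]
place False [-0.22  0.7  -0.3   2.1   0.5   0.41  0.6 ]
place True [-0.47  0.68  0.06  2.1  -0.12  0.36 -1.93]
hand False [ 0.06  0.7  -0.47  1.92  0.51  0.64  0.79]
hand True [-0.21  0.66 -0.05  1.93  0.05  0.56 -1.92]
hand2 False [ 0.01  0.71 -0.47  1.89  0.5   0.66  0.74]
hand2 True [-0.27  0.66 -0.05  1.9   0.05  0.58 -1.97]
2.7 (array([ 0.56091079, -0.12474884,  0.23997247]), array([ 5.65504419e-01,  8.24745250e-01, -1.43860724e-04,  6.26807460e-05])) [318.39999534 195.39299955]
```

View pics/w1.png

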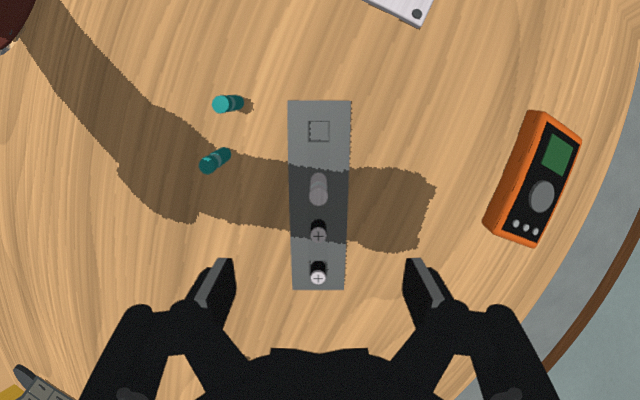

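The sensor in w1 spans rows of about 172 to 207 at column 318, with its top near (318,196). The prediction was (318.4,195.4), so the estimate holds. I'll take a brightness profile for sub-pixel rows, then pick.

```bash
python3 - <<'E'
from h import *
im,pose=load("pics/w1.png");g=cv2.cvtColor(im,6).astype(int)
print(g[165:215,316:321].mean(1).round().astype(int));print(g[196:199,300:338].mean(0).round().astype(int))
for uv in((318,194),(318,196),(318,198)):print(hit("wrist",uv,.062,pose).round(4))
E
```

```text
[114 116 111  90  66  59  58  74 101 107 105 105 104 104 103 104 113 115
 112 110 108 106 107 115 120 116 117 116 116 117 116 117 117 116 116 116
 116 115 116 116  95  64  58  61  61  62  60  60  60  61]
[ 63  62  62  63  61  62  61  61  66  96 118 114 116 116 117 117 116 116
 116 118 117 111 112 115 120 118 118 102  63  60  61  60  62  61  62  63
  60  62]
[ 0.5602 -0.123   0.062 ]
[ 0.5609 -0.1246  0.062 ]
[ 0.5615 -0.1263  0.062 ]
```

```bash
python3 - <<'E'
from h import *
ty=np.radians(21.2);jy=np.radians(86.9)
arm.line_to((.5609,-.1246,.101),velocity=.12)
arm.move_gripper(0.0,30)
print(arm.read_opening(),arm.read_finger_force(),arm.read_tool_pos(),arm.read_ft_force())
arm.line_to((.5609,-.1246,.20),velocity=.12)
print(arm.read_opening(),arm.read_finger_force())
arm.movep((.4444,.176,.24),down(jy))
im,pose=wpic("pics/w2.png");print(arm.read_time(),pose,arm.read_ft_force(),proj((.4444,.176,.022),pose))
E
```

```text
0.17731112967568272 29.2189984023571 [ 0.56098523 -0.12461116  0.10111182] [ 0.05826197 -0.38289011  2.22479724]
0.17747075548377572 29.205624908208847
6.9 (array([0.4454713 , 0.17422121, 0.23950354]), array([ 2.90896600e-02,  9.99576499e-01, -7.81710511e-04, -5.66473304e-05])) [0.04282205 0.44048983 0.01946486] [321.41438217 181.75961975]
```

View pics/w2.png

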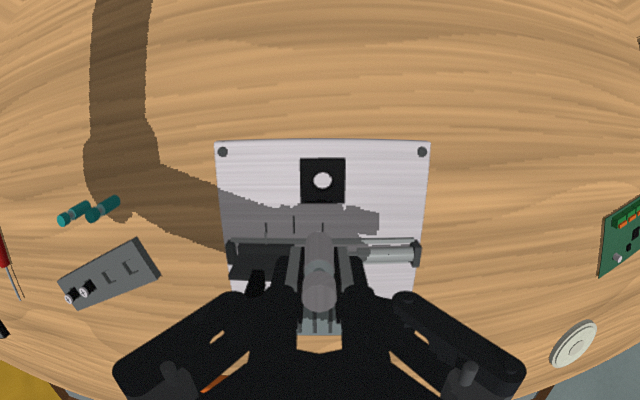

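The sensor is held upright with its foot at about (319,235). The nest block is at (322,180), with the bright hole at (322,180). I'll measure both precisely.

```bash
python3 - <<'E'
from h import *
im,pose=load("pics/w2.png");g=cv2.cvtColor(im,6)
roi=g[150:212,292:352]
_,b=cv2.threshold(roi,60,255,1)
c=max(cv2.findContours(b,0,2)[0],key=cv2.contourArea);print("block",np.array(cv2.boundingRect(c))+[292,150,0,0],(cv2.approxPolyDP(c,3,True)[:,0]+[292,150]).tolist())
_,w=cv2.threshold(g[165:196,306:340],130,255,0)
c=max(cv2.findContours(w,0,1)[0],key=cv2.contourArea);m=cv2.minEnclosingCircle(c);print("hole bbox",np.array(cv2.boundingRect(c))+[306,165,0,0],cv2.contourArea(c))
X=np.array([.4444,.176]);
r=.009
Rj=np.array([[np.cos(-.0541),-np.sin(-.0541)],[np.sin(-.0541),np.cos(-.0541)]])
for z in(.012,.022):
    pts=np.array([proj((*(X+r*np.array([np.cos(a),np.sin(a)])),z),pose) for a in np.linspace(0,6.28,60)])
    print("pred hole",z,pts.min(0).round(1),pts.max(0).round(1))
print("pred block",[proj((*(X+Rj@np.array(s)),.022),pose).round(1).tolist() for s in((-.022,-.022),(-.022,.022),(.022,.022),(.022,-.022))])
F=pose[0]-[0,0,.0951]
for z in(0,.056):
    pts=np.array([proj((*(F[:2]+.008*np.array([np.cos(a),np.sin(a)])),F[2]+z),pose) for a in np.linspace(0,6.28,60)])
    print("pred sensor",z,pts.min(0).round(1),pts.max(0).round(1))
cv2.imwrite("pics/c2.png",cv2.resize(im[150:310,270:370],None,fx=5,fy=3.75,interpolation=2)[:600])
E
```

```text
block [300 158  45  46] [[300, 159], [301, 203], [343, 202], [344, 159]]
hole bbox [314 172  18  16] 188.5
pred hole 0.012 [312.3 170.3] [330.4 187.6]
pred hole 0.022 [312.1 172.7] [330.7 190.6]
pred block [[298.2, 159.7], [344.5, 159.4], [343.7, 203.1], [299.3, 203.3]]
pred sensor 0 [306.6 227.7] [333.3 251.6]
pred sensor 0.056 [302.  281.7] [338.5 310.4]
```

View pics/c2.png

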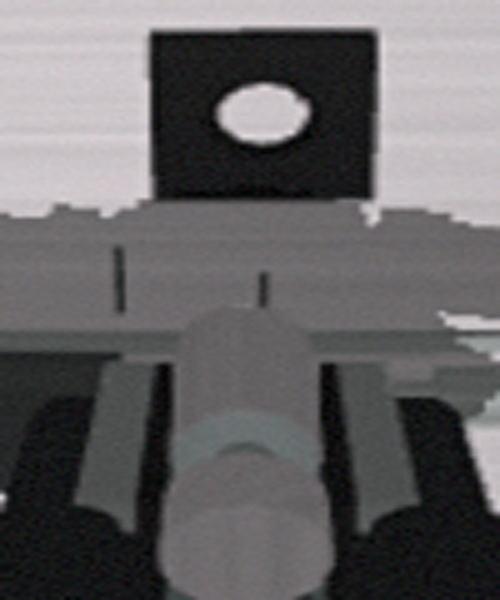

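```bash
python3 - <<'E'
from h import *
jy=np.radians(86.9)
print(arm.read_tool_pos())
arm.line_to((.4444,.1772,.124),velocity=.1,ori=down(jy));arm.pause(.3)
im,pose=wpic("pics/w3.png");print(arm.read_time(),pose,arm.read_ft_force())
X=np.array([.4444,.1768]);F=pose[0]-[0,0,.0951]
def el(c,r,z):
    pts=np.array([proj((*(np.array(c)+r*np.array([np.cos(a),np.sin(a)])),z),pose) for a in np.linspace(0,6.28,60)]);return pts.min(0).round(1),pts.max(0).round(1)
print("rim",el(X,.009,.022),"floor",el(X,.009,.012),"foot",el(F[:2],.008,F[2]),"top",el(F[:2],.008,F[2]+.056))
cv2.imwrite("pics/c3.png",cv2.resize(im[170:330,240:400],(600,600),interpolation=2))
E
```

```text
[0.44554823 0.17410332 0.23948445]
8.5583 (array([0.44455572, 0.17719602, 0.12427261]), array([2.71225275e-02, 9.99632066e-01, 9.87913936e-05, 3.01013731e-04])) [ 0.48426227 -0.46830864 -0.39405247]
rim (array([304.4, 221. ]), array([333.5, 247.2])) floor (array([305.1, 214.8]), array([332.8, 240.1])) foot (array([306.3, 227.6]), array([333.1, 251.5])) top (array([301.8, 281.7]), array([338.4, 310.4]))
```

View pics/c3.png

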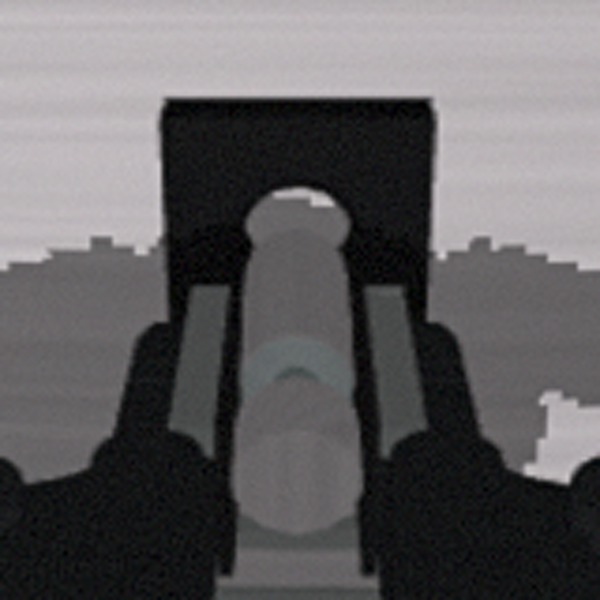

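In the crop, the hole and sensor are aligned in columns (298 against 297.5). In rows the foot sits about 5 px further from the hole's near rim than predicted, so it's about 2–3 mm too far in +x. I'll shift −x and lower in small force-guarded steps, searching along x if it makes contact on the rim.

```bash
cat > ins.py <<'E'
from h import *
jy=np.radians(86.9);y=.1772
f0=np.array(arm.read_ft_force())
def lower(x,y,z,zend,lim=5):
    while z>zend+1e-6:
        z-=.0015;arm.line_to((x,y,max(z,zend)),velocity=.04)
        f=np.array(arm.read_ft_force())-f0
        if np.linalg.norm(f)>lim:break
    return z,f
for dx in(-.0025,-.0017,-.0033,-.001,-.0041,0):
    x=.4444+dx
    arm.line_to((x,y,.1195),velocity=.06)
    z,f=lower(x,y,.1195,.108)
    print(dx,round(z,4),f.round(2),np.round(arm.read_tool_pos(),4),arm.read_time())
    if z<.1125:break
    arm.line_to((x,y,.1195),velocity=.06)
E
python3 ins.py
```

```text
-0.0025 0.1075 [2.16 0.61 0.57] [0.4421 0.1773 0.108 ] 10.8083
```

It went straight into the hole with only about 2 N of side load. I'll ease that off, press down to the floor and release.

```bash
python3 - <<'E'
from h import *
x,y=.4424,.1771
arm.line_to((x,y,.108),velocity=.04)
z=.108;print(np.round(arm.read_ft_force(),2))
while z>.1045:
    z-=.0005;arm.line_to((x,y,z),velocity=.03);f=np.array(arm.read_ft_force())
    if f[2]>5:break
print(z,f.round(2),np.round(arm.read_tool_pos(),4))
arm.move_gripper(.45)
print(np.round(arm.read_ft_force(),2),arm.read_opening())
arm.line_to((x,y,.24),velocity=.15);arm.pause(.2)
im,pose=wpic("pics/w4.png");print(arm.read_time(),pose)
def el(c,r,z):
    pts=np.array([proj((*(np.array(c)+r*np.array([np.cos(a),np.sin(a)])),z),pose) for a in np.linspace(0,6.28,60)]);return pts.min(0).round(1),pts.max(0).round(1)
print("top if seated",el((x,y),.008,.068),"if 10 mm up",el((x,y),.008,.078))
E
```

```text
[ 1.01 -0.23  0.41]
0.1065 [ 0.95 -0.04  5.76] [0.4423 0.1772 0.107 ]
[-0.11  0.96 -0.39] 0.45042034204603704
13.45 (array([0.44209837, 0.17694673, 0.23926806]), array([ 2.69412215e-02,  9.99636664e-01, -2.62535809e-04, -8.01045079e-04]))
top if seated (array([310.1, 189.8]), array([329.4, 208.1])) if 10 mm up (array([309.7, 193.6]), array([329.8, 212.5]))
```

View pics/w4.png

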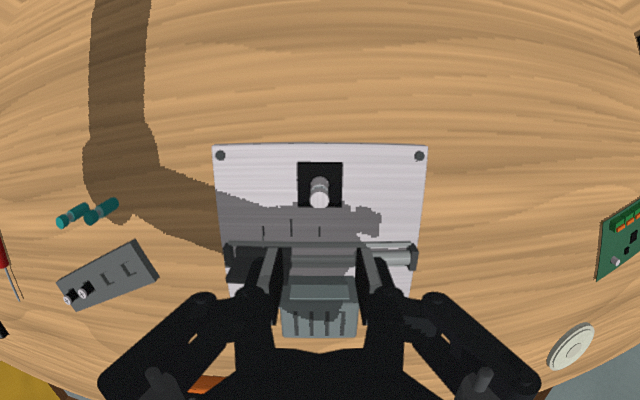

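The sensor stands upright in the nest with its top at (319,199), and floor contact came at exactly the expected height (TCP 0.107). The handle is hidden behind the left finger, so I'll go above it and look.

```bash
python3 - <<'E'
from h import *
jy=np.radians(86.9)
arm.move_gripper(1.0)
arm.line_to((.520,.110,.27),velocity=.15,ori=down(jy));arm.pause(.2)
im,pose=wpic("pics/w5.png");print(arm.read_time(),pose)
Rj=Ro.from_euler("z",-.0541).as_matrix()
c=np.array([.520,.110,.109])
print("pred top",[proj(c+Rj@np.array([a,b,0]),pose).round(1).tolist() for a,b in((-.01,-.006),(-.01,.006),(.01,.006),(.01,-.006))])
cv2.imwrite("pics/c5.png",cv2.resize(im[100:300,220:420],(600,600),interpolation=2))
E
```

```text
15.0917 (array([0.51924631, 0.11084803, 0.26996159]), array([ 2.60054909e-02,  9.99661766e-01, -2.29206053e-05, -2.60578017e-04]))
pred top [[310.8, 191.7], [326.1, 191.7], [325.9, 215.3], [311.0, 215.3]]
```

View pics/c5.png

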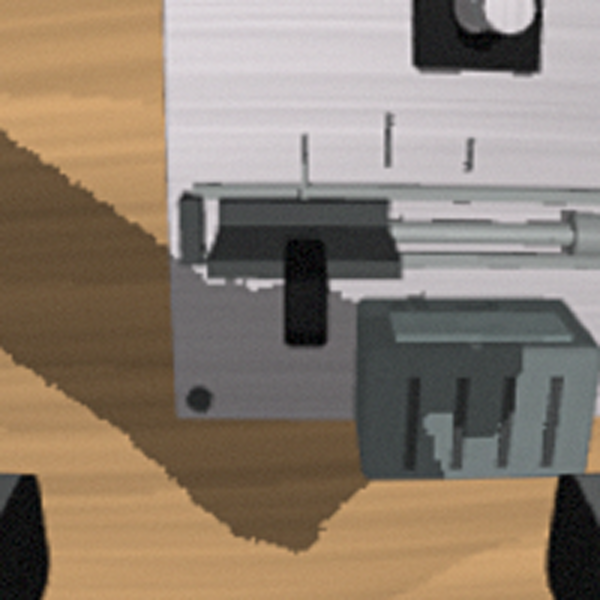

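The handle top spans columns 314–329 with its lower edge at row 216. That puts its centre at (0.520, 0.1127), matching jig y = −60. I'll grasp it, find the rest stop by force, then slide 30 mm.

```bash
python3 - <<'E'
from h import *
u=np.array([.054,.9985,0]);c=np.array([.520,.1127,.143])
arm.line_to(c+[0,0,.127],velocity=.1)
arm.line_to(c,velocity=.15);arm.pause(.1)
f0=np.array(arm.read_ft_force());print("free",f0.round(2))
arm.move_gripper(0.0,60)
p=np.array(arm.read_tool_pos());print(arm.read_opening(),arm.read_finger_force(),p,(np.array(arm.read_ft_force())-f0).round(2))
a=0
while 1:
    f=(np.array(arm.read_ft_force())-f0)@u
    p=np.array(arm.read_tool_pos());print(round(a*1e3,2),f.round(2),((p-c)@u*1e3).round(2))
    if f>4 or a<-.006:break
    a-=.0005;arm.line_to(c+a*u,velocity=.02)
print(arm.read_time())
E
```

```text
free [-0.46  0.16 -0.04]
0.1331493423236738 58.580113649368286 [0.52002709 0.11289086 0.14315538] [-0.    0.47  1.37]
0.0 0.47 0.19
-0.5 2.23 0.09
-1.0 3.45 -0.03
-1.5 4.91 -0.11
17.8583
```

```bash
python3 - <<'E'
from h import *
u=np.array([.054,.9985,0]);c=np.array([.520,.1127,.143]);tgt=.0306;a=tgt
for v in(.05,.02,.02):
    arm.line_to(c+a*u,velocity=v);arm.pause(.3)
    s=(np.array(arm.read_tool_pos())-c)@u;print(a,s.round(5),np.round(arm.read_ft_force(),2),arm.read_opening(),arm.read_finger_force())
    if abs(s-tgt)<3e-4:break
    a+=tgt-s
im,pose=wpic("pics/w6.png");t=snapshot("top");s=snapshot("scene");print(arm.read_time())
o=np.zeros((600,800,3),np.uint8)
o[:400,:400]=cv2.resize(im[130:290,240:400],(400,400),interpolation=2)
o[:400,400:]=cv2.resize(s[80:180,290:390],(400,400),interpolation=2)
o[400:,:]=cv2.resize(t[195:295,0:400],(800,200),interpolation=2)
o[400:,:]=cv2.resize(t[195:295,140:400],(800,200),interpolation=2)
cv2.imwrite("pics/c6.png",o)
E
```

```text
0.0306 0.02573 [-1.92 -7.19  9.15] 0.13407188524723937 59.85844910144806
0.035467834558553984 0.0301 [-2.81 -8.71  9.7 ] 0.1336241764852515 59.95231747627258
0.03596606533235322 0.03047 [-2.35 -7.53 10.  ] 0.1332530972340329 59.91593599319458
20.3417
```

View pics/c6.png

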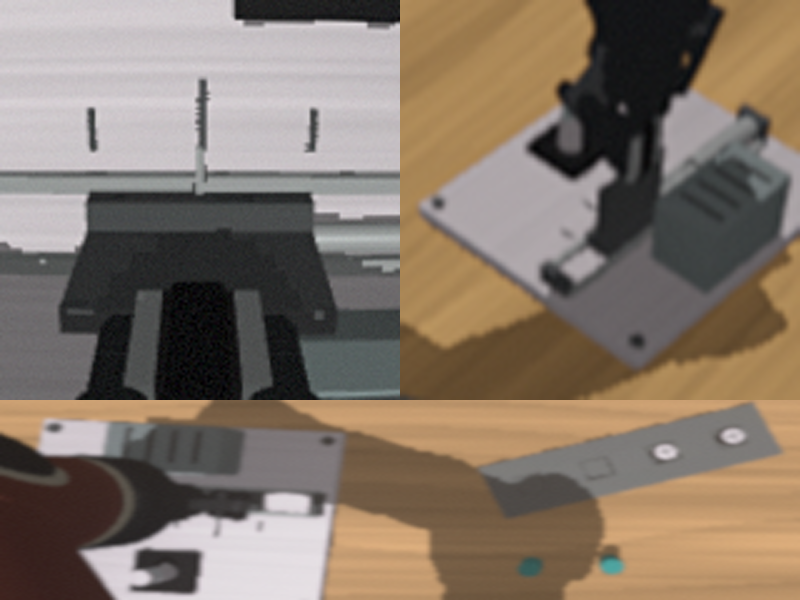

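The pointer at column 200 sits on the long half mark at 203, with the start and end marks at 92 and 313, so it's within about 0.6 mm. The sensor still stands in the nest and both caps are in their pockets. I'll hand in while holding.

```bash
python3 - <<'E'
from station import arm,ticket
print(arm.read_tool_pos(),arm.read_ft_force(),arm.read_time());print(ticket.finish_job())
E
```

```text
[0.52183063 0.14313073 0.14311721] [-2.27289028 -9.10590799  9.70035073] 20.3417
the job is handed in; nothing more can be done
None
```

I handed the job in at about 20 s, with the sensor released upright on the nest floor and the shutter held against its spring, its pointer within about 0.6 mm of the half mark; the capacitors, meter and screwdriver were not touched.

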